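# Unload the curing chamber through its round port

## Task

Reach down through the round port in the roof of the small amber-walled curing chamber, lift the white block with the blue window off the pedestal inside, and set it down flat, right way up, inside the yellow tray. Do not drop it, and leave the plain white block on the bench where it is.

Things in the scene. Friction and masses are not known exactly. Their poses are not given: they have to be found in the camera images.
- window_block: White moulded block with a pale blue window on one small end, 47 mm (its x) by 30 mm (its y) by 24 mm high (its z, up). Origin: centre of its underside. It stands loose on the pedestal in the chamber, at any yaw, within about 4 mm of the pedestal's axis. Grasp it across its 30 mm width. About 30 g.
- chamber: Fixed curing chamber, 180 x 180 x 90 mm high, amber see-through walls, white roof 6 mm thick. Origin: centre of its underside; z up. The way in: a round port in the roof's middle, 140 mm across, black gasket. Centred below it is a steel pedestal, top 26 mm across (narrower than the block), 55 mm above the bench; floor at 8 mm. A grey lamp driver sticks out 20 mm at its rear (+x), 72 mm high.
- tray: Fixed yellow tray on the bench, 160 mm (its x) by 130 mm (its y), its flat floor 8 mm above the bench, its rim 4 mm thick and 14 mm above the bench. Origin: centre of its underside; z up. Beware: a fixed task lamp's big head hangs over the bench's front right corner, 0.43 to 0.56 m up, slanting from about x 0.18, y -0.25 to x 0.54, y -0.62; go over or round it.
- plain_block: Plain white moulded block without a window, 50 x 30 x 24 mm, loose on the bench beyond the chamber and the tray. Origin: centre of its underside. A bystander: leave it where it is.
Not all that is in view belongs to the job. Leave any red look-alike of the window_block alone.

How it is judged:
By the outcome, as a careful person would: the job done as asked, in the order asked, and still so for the second after the job is handed in, with the robot touching nothing.
It also fails if it takes over 45 s, if anything falls off the work surface, if the arm or the gripper's body presses on something with over 40 N, if the wrist force passes 120 N, or if a joint passes its speed limit or range.

## Robot

A 7-joint arm with a two-finger parallel gripper is mounted at the origin on a cart in front of the work surface, level with it; the furniture and walls round the work are solid. World frame = base frame: x ahead of the robot, y to its left, z up, the work surface at z = 0. Lengths are in mm, angles in rad, forces in N, time in s.
With the tool pointing down it reaches from about 400 to 875 mm from the base axis. Payload 19.3 kg.
Tool frame: the origin (TCP) lies midway between the tips of the shut fingers; the grasp point (between the pads) lies 19 mm behind it; z points along the fingers, y is the line along which they close (so a half turn about z gives the same grasp; the last joint's range is limited). The gripper opens to 85 mm and grips with 20 to 120 N. Pads are 22 mm wide; open, the fingers measure 114 mm over their backs; the gripper's body (76 mm by 85 mm) begins 54 mm behind the grasp point. The pads swing forward as they close: fully open they stand 13 mm farther back than shut.
Start: joints at [1.204, 0.521, -0.036, 1.599, 0.021, 1.021, -0.113], TCP at [182.76, -597.672, 195.891] pointing down, gripper open.
Joint ranges: [-2.91, 2.91], [-0.3, 2.13], [-1.5, 1.42], [0.17, 2.43], [-1.26, 4.41], [0.16, 1.93], [-2.52, 2.52]. Speed limits (rad/s): [1.89, 1.89, 2.39, 2.39, 3.01, 3.01, 3.01].

## Interface

Orientations are given as a unit quaternion [x, y, z, w].
In Python, from cell import bot gives the robot as it stands.
- The arm moves only by the tool carry_out, never from a script. Its argument "deltas" is text: rows parted by semicolons, each of 7 numbers parted by spaces: the shift along the world's x, y, z in cm, then the turn, a rotation vector about the world's x, y, z in rad, then the closure, from 0 (fully open) to 1 (shut). A call has 1 to 20 rows; each row shifts and turns the commanded pose from where the row before left it; what a row does not reach is not made up. A row lasts 1/8 s, in which the tool goes at most 62.5 mm and 10.7 degrees, less where a joint would pass 70% of its speed; a pose out of reach is approached as far as the arm can. A call is refused whole if a number of a shift passes 6.25 or a number of a turn 0.188, either way. A call with a gripper value outside its range is refused whole. The fingers move at their own pace and stop on an object; "grip_force" is the grip in N (left out, the last holds). Time passes only in rows, so rows that do not move let the fingers close. It gives the time, the measured TCP pose, the force, the opening and the grip force at its end, in the units of the state.
- bot.observe(): the state, without advancing time (a new reading comes with each control period).
- bot.camera(name): name is "scene" or "top" or "wrist"; returns a dict with "frame" (400x640x3 uint8, red, green, blue), "intrinsics" (3x3 intrinsics, pixels), "rvec" (rotation vector, rad) and "tvec" (3), from world to camera coordinates, as OpenCV has them. Camera axes: x right, y down, z forward; pixel columns grow to the right and rows downward; lengths in mm; the calibration is good to about 2 mm. The wrist camera is an equidistant fisheye: a pixel r from the principal point sees the ray r / f radians off the axis. A picture is of the moment at which its call begins. There is no depth.
- bot.finish_job(): hands the job in; it is judged then, once.
The state is a dict: "time_s": time; "joint_pos": joint angles; "qvel": joint speeds; "joint_torque": joint torques, N m; "eef_pos": TCP position; "eef_rot": TCP orientation; "ft_force": force on the tool from outside, world axes, zero at the start; "moment": the same for the moment, N m; "width": finger opening in mm; "grasp_force": force on a finger pad.
Only numpy, scipy, OpenCV 4.12 (cv2) and the standard library are available. Lean on these libraries where they do the work, as an engineer would, in place of code of your own. Each camera call takes 0.05 s, during which the arm holds its last target. There are 200 camera calls.

## Working session

There is one attempt and no reset: what is moved stays moved. The work goes in short steps, Python scripts to look and compute and a tool call to move; the robot and the scene stay as the last step left them, time stands still between calls to the robot, and variables do not carry over. Pictures are saved under pics/ and viewed, at most 10 in all, crops included, and the job is handed in when it is done.

Besides the shell and the picture viewer there is one more tool, called after "Emit:" as name(argument=value, ...) on one line, values as JSON. carry_out: Moves the arm, as the interface text tells. Its arguments: {"type":"object","properties":{"deltas":{"type":"string"},"grip_force":{"type":"number"}},"required":["deltas"]}

```bash
mkdir -p pics; cat > h.py <<'E'
import numpy as np, cv2, pickle
from cell import bot
def snap(n,tag):
    c=bot.camera(n); pickle.dump(c,open(f'{tag}.pkl','wb')); cv2.imwrite(f'pics/{tag}.png',c['frame'][:,:,::-1]); return c
def load(tag): return pickle.load(open(f'{tag}.pkl','rb'))
def ray(c,u,v,fish=False):
    K=np.array(c['intrinsics'],float); R=cv2.Rodrigues(np.array(c['rvec'],float))[0]; t=np.array(c['tvec'],float).ravel()
    x=(u-K[0,2])/K[0,0]; y=(v-K[1,2])/K[1,1]
    if fish:
        r=np.hypot(x,y)+1e-9; d=np.array([np.sin(r)*x/r,np.sin(r)*y/r,np.cos(r)])
    else: d=np.array([x,y,1.])
    return -R.T@t, R.T@d
def plane(c,u,v,z,fish=False):
    o,d=ray(c,u,v,fish); return o+d*(z-o[2])/d[2]
E
python3 - <<'E'
from h import *
a=snap('top','top0');b=snap('scene','sc0')
for c in(a,b):print(ray(c,320,200))
cv2.imwrite('pics/both.png',np.vstack([cv2.resize(x['frame'][:,:,::-1],(480,300)) for x in(a,b)]))
print(bot.observe())
E
```

```text
(array([ 449.17954982,   22.1140384 , 1031.75505629]), array([ 0.13474787, -0.01127226, -0.99147168]))
(array([ 72.57471387, 537.12111906, 457.72951336]), array([ 0.62477081, -0.6361939 , -0.45284407]))
{'time_s': 0.1, 'joint_pos': array([ 1.2038025 ,  0.52195618, -0.0363171 ,  1.59989278,  0.02118619,
        1.02110139, -0.11281009]), 'qvel': array([ 0.00108666, -0.00199651, -0.0006002 , -0.00200395, -0.0009209 ,
        0.00026261,  0.00140228]), 'joint_torque': array([ 1.85403289e-03, -9.28498936e+01,  1.98365316e+00, -3.70534837e+01,
        1.81297527e-02,  5.31775833e-03,  1.76669414e-05]), 'eef_pos': array([ 182.66068163, -597.39053313,  195.40315978]), 'eef_rot': array([ 9.89012083e-01,  1.47833901e-01, -1.01405491e-04, -4.75972708e-04]), 'ft_force': array([-0.58223005,  0.87487051, -0.08333486]), 'moment': array([ 0.01549685, -0.03239515,  0.08232341]), 'grasp_force': 0.0, 'width': 85.55676761527093}
```

View pics/top0.png

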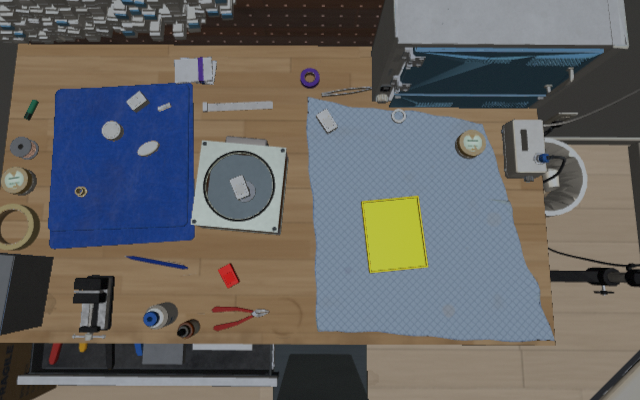

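View pics/sc0.png

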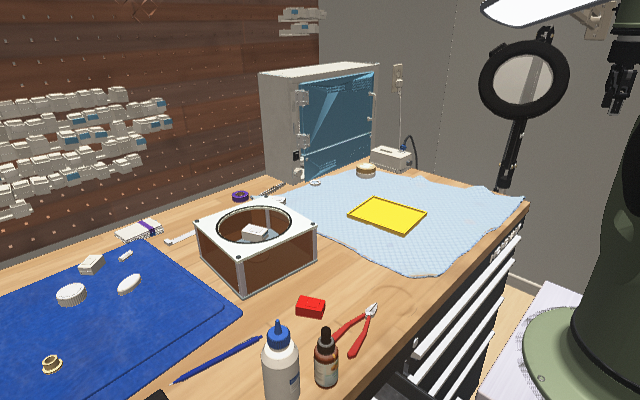

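Candidates: the block in the chamber at top (240,187), the plain block at (327,121), a white lump on the blue mat at (137,101), and the red look-alike at (229,275). The chamber block is the one described. I'll check it in a crop and measure it.

```bash
python3 - <<'E'
from h import *
a=load('top0');b=load('sc0')
def pj(c,p): return cv2.projectPoints(np.array([p],float),c['rvec'],c['tvec'],np.array(c['intrinsics'],float),None)[0].ravel().round()
for p in [(180,-250,430),(180,-250,560),(540,-620,430),(540,-620,560)]: print('lamp',pj(a,p),pj(b,p))
f=a['frame'].astype(int)
m=((f[:,:,0]>170)&(f[:,:,1]>150)&(f[:,:,2]<90)).astype(np.uint8)
cs=max(cv2.findContours(m,0,1)[0],key=cv2.contourArea)
r=cv2.minAreaRect(cs); print('tray',r,[plane(a,*q,14).round() for q in cv2.boxPoints(r)],plane(a,*r[0],14).round())
hsv=cv2.cvtColor(a['frame'],cv2.COLOR_RGB2HSV)
w=((hsv[:,:,2]>150)&(hsv[:,:,1]<50)).astype(np.uint8)
n,l,s,ce=cv2.connectedComponentsWithStats(w)
for i in range(1,n):
  if 195<ce[i][0]<345 and 90<ce[i][1]<240 and s[i][4]>60:
    cc=max(cv2.findContours((l==i).astype(np.uint8),0,1)[0],key=cv2.contourArea);r=cv2.minAreaRect(cc)
    z=90 if s[i][4]>2000 else 79
    print(s[i],r,[plane(a,*q,z).round() for q in cv2.boxPoints(r)],plane(a,*r[0],z).round())
print([plane(a,u,v,90).round() for u,v in((203,186),(275,186),(239,150),(239,222))])
A=cv2.resize(a['frame'][135:240,185:295,::-1],None,fx=4.5,fy=4.5,interpolation=2)
B=cv2.resize(b['frame'][190:300,190:330,::-1],(495,389),interpolation=2)
cv2.imwrite('pics/crop.png',cv2.resize(np.hstack([cv2.resize(A,(400,400)),cv2.resize(B,(400,400))]),None,fx=1,fy=1))
E
```

```text
lamp [540. 492.] [610.  33.]
lamp [609. 562.] [641. -64.]
lamp [797. 196.] [482.  26.]
lamp [926. 179.] [491. -26.]
tray ((393.2239074707031, 234.12515258789062), (71.03302001953125, 55.85621643066406), 83.36748504638672) [array([583., -82.,  14.]), array([ 599., -207.,   14.]), array([ 443., -220.,   14.]), array([428., -98.,  14.])] [ 512. -152.   14.]
[316 108  21  24 242] ((326.576904296875, 119.61537170410156), (21.0786075592041, 12.480754852294922), 56.3099365234375) [array([766.,  22.,  79.]), array([782.,  -1.,  79.]), array([742., -26.,  79.]), array([727.,  -4.,  79.])] [754.  -2.  79.]
[ 191  141   95   91 3067] ((237.9752655029297, 185.7475128173828), (86.86675262451172, 85.67269897460938), 5.710593223571777) [array([526., 277.,  90.]), array([707., 269.,  90.]), array([689.,  85.,  90.]), array([509.,  99.,  90.])] [606. 183.  90.]
[230 176  19  23 256] ((239.15516662597656, 186.63795471191406), (20.240793228149414, 13.184369087219238), 68.19859313964844) [array([621., 203.,  79.]), array([631., 178.,  79.]), array([591., 161.,  79.]), array([581., 186.,  79.])] [606. 182.  79.]
[array([605., 256.,  90.]), array([606., 105.,  90.]), array([683., 183.,  90.]), array([530., 178.,  90.])]
```

View pics/crop.png

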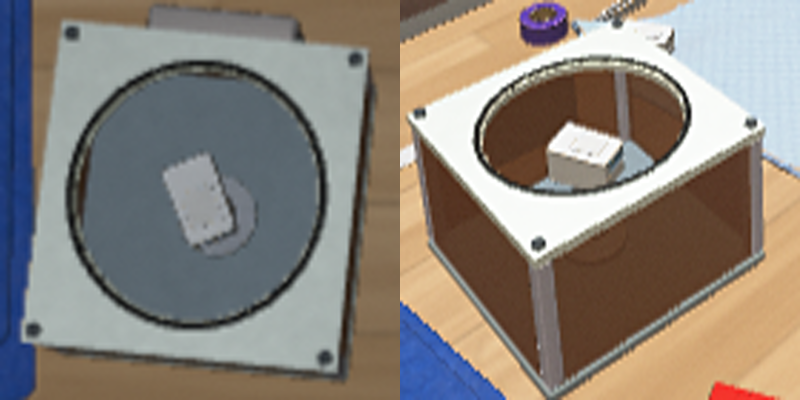

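Top (240,187) is the block in the chamber. Its pale window shows on the near-right end, and the scene crop at (615,160) shows blue on that end as well. So this is the target: centre about (606,182), long axis about 23°. I'll raise the arm first to clear the lamp.

Emit:
carry_out(deltas="0 0 5 0 0 0 0;0 0 5 0 0 0 0;0 0 5 0 0 0 0;0 0 5 0 0 0 0;0 0 5 0 0 0 0;0 0 5 0 0 0 0;0 1 5 0 0 0 0;0 1 5 0 0 0 0;0 2 5 0 0 0 0;0 2 3 0 0 0 0;0 0 0 0 0 0 0")

```text
time_s: 1.48
eef_pos: [179.4, -526.2, 637.9]
eef_rot: [0.989, 0.148, 0.005, 0.026]
ft_force: [0.4, 0.2, 0.1]
width: 85.6
grasp_force: 0.0
```

```bash
python3 - <<'E'
from h import *
s=bot.observe()
for k in('time_s','joint_pos','eef_pos','eef_rot','ft_force'):print(k,s[k])
b=snap('scene','sc1')
E
```

```text
time_s 1.475
joint_pos [ 0.88387422  0.29870311  0.42194448  0.87875413 -0.13234723  1.93271499
 -0.03760146]
eef_pos [ 179.3549438  -526.24481032  637.93533438]
eef_rot [0.98859815 0.14822513 0.00503533 0.02603188]
ft_force [0.40133156 0.1992153  0.10519318]
```

View pics/sc1.png

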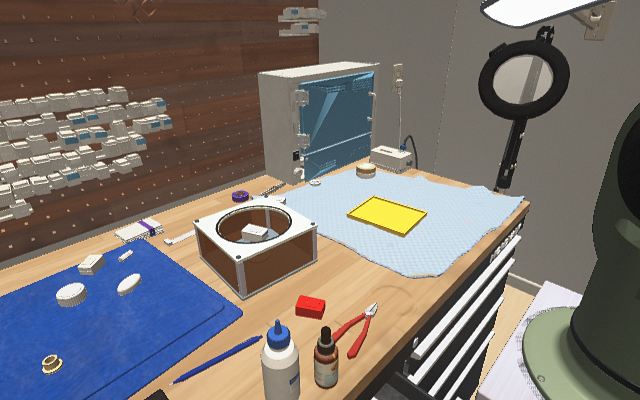

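Emit:
carry_out(deltas="1 -4 -1 0 0 0 0;1 -4 -1 0 0 0 0;0 -1 0 0.025 0.009 0 0;0 0 0 0.025 0.009 0 0;0 0 0 0 0 0 0")

```text
time_s: 2.15
eef_pos: [196.2, -607.6, 592.6]
eef_rot: [0.989, 0.148, 0.002, 0.013]
ft_force: [0.3, 0.1, 0.5]
width: 85.2
grasp_force: 0.0
```

```bash
python3 - <<'E'
from h import *
s=bot.observe()
for k in('time_s','joint_pos','eef_pos','eef_rot','ft_force'):print(k,s[k])
E
```

```text
time_s 2.15
joint_pos [ 1.02325146  0.47707156  0.32603029  0.72250578 -0.15856984  1.93266476
 -0.0195165 ]
eef_pos [ 196.15209083 -607.55378293  592.59180941]
eef_rot [0.98892383 0.14782731 0.0017579  0.01317808]
ft_force [0.33001481 0.09786165 0.46311752]
```

Emit:
carry_out(deltas="0 0 1 -0.14 -0.046 0 0;0 0 2 -0.14 -0.046 0 0;0 0 3 -0.14 -0.046 0 0;0 0 3 0 0 0 0;0 0 1 0 0 0 0;0 0 0 0 0 0 0")

```text
time_s: 2.9
eef_pos: [196.3, -608.0, 693.1]
eef_rot: [0.962, 0.144, 0.039, 0.23]
ft_force: [-0.5, -0.2, -0.5]
width: 85.7
grasp_force: 0.0
```

```bash
python3 - <<'E'
from h import *
s=bot.observe()
for k in('time_s','joint_pos','eef_pos','eef_rot','ft_force'):print(k,s[k])
p=s['eef_pos'];r=np.hypot(*p[:2]);a=np.arctan2(p[1],p[0]);print(r,a)
for i in range(11):
  print(r*(np.cos(a+.09)-np.cos(a)),r*(np.sin(a+.09)-np.sin(a)));a+=.09
E
```

```text
time_s 2.9
joint_pos [ 0.88759835  0.16688623  0.33384461  0.99057794 -0.03121286  1.52300447
 -0.07608486]
eef_pos [ 196.339372   -608.03792072  693.10268344]
eef_rot [0.96180219 0.14368591 0.03873483 0.22976188]
ft_force [-0.52811161 -0.17947558 -0.5240756 ]
638.9516899075385 -1.2584591275582422
53.854928313355245 20.10758970967727
51.829722048876576 24.866611749604193
49.38497833830592 29.42435015585553
46.540486242671335 33.74391216004843
43.319270599885364 37.790332920778155
39.74740564941264 41.53085854771591
35.853803973452365 44.935211229086235
31.669982463059657 47.97583431644349
27.229807203600167 50.62811538289878
22.569219344570865 52.8705854492457
17.72594417274474 54.685092765342176
```

Emit:
carry_out(deltas="5.4 2 0 0 0 0.09 0;5.2 2.5 0 0 0 0.09 0;4.9 2.9 0 0 0 0.09 0;4.7 3.4 0 0 0 0.09 0;4.3 3.8 0 0 0 0.09 0;4 4.2 0 0 0 0.09 0;3.6 4.5 0 0 0 0.09 0;3.2 4.8 0 0 0 0.09 0;2.7 5.1 0 0 0 0.09 0;2.3 5.3 0 0 0 0.09 0;1.8 5.5 0 0 0 0.09 0;0 0 0 0 0 0 0")

```text
time_s: 4.4
eef_pos: [618.7, -164.3, 691.0]
eef_rot: [0.777, 0.586, 0.143, 0.182]
ft_force: [0.3, -2.2, 0.5]
width: 85.3
grasp_force: 0.0
```

```bash
python3 - <<'E'
from h import *
from scipy.spatial.transform import Rotation as R
s=bot.observe()
for k in('time_s','joint_pos','eef_pos','eef_rot','ft_force'):print(k,s[k])
r=R.from_quat(s['eef_rot']);y=np.radians(-67)
Y=np.array([np.cos(y),np.sin(y),0]);Z=np.array([0,0,-1.]);
for sg in(1,-1):
  T=R.from_matrix(np.c_[np.cross(sg*Y,Z),sg*Y,Z]);print((T*r.inv()).as_rotvec())
print(r.as_matrix())
E
```

```text
time_s 4.4
joint_pos [ 0.2203484   0.17229583 -0.11542775  0.97340362  0.08588944  1.5338513
 -0.14959906]
eef_pos [ 618.66527996 -164.25632834  691.03492206]
eef_rot [0.77655397 0.58597571 0.14303011 0.18204061]
ft_force [ 0.26029207 -2.17314072  0.48737129]
[ 0.31258144  0.36802151 -0.87471659]
[-0.44239846  0.37575398  2.20078562]
[[ 0.27234972  0.85800895  0.43548396]
 [ 0.9621581  -0.24698738 -0.11510438]
 [ 0.00879845  0.45035307 -0.8928072 ]]
```

Emit:
carry_out(deltas="-0.1 3.5 -3 0.031 0.037 -0.087 0;-0.1 3.5 -4 0.031 0.037 -0.087 0;-0.1 3.5 -4 0.031 0.037 -0.087 0;-0.1 3.5 -4 0.031 0.037 -0.088 0;-0.1 3.5 -4 0.031 0.037 -0.088 0;-0.1 3.5 -4 0.031 0.037 -0.088 0;-0.1 3.5 -4 0.031 0.037 -0.088 0;-0.1 3.5 -4 0.031 0.037 -0.087 0;-0.2 3.5 -4 0.032 0.036 -0.087 0;-0.2 3.1 -4 0.032 0.036 -0.087 0;0 0 -4 0 0 0 0;0 0 0 0 0 0 0;0 0 0 0 0 0 0")

```text
time_s: 6.02
eef_pos: [605.9, 177.4, 264.0]
eef_rot: [0.98, 0.197, -0.001, 0.001]
ft_force: [-0.3, -0.3, 1.2]
width: 85.3
grasp_force: 0.0
```

```bash
cat > st.py <<'E'
from h import *
from scipy.spatial.transform import Rotation as R
def st(yd=-67):
  s=bot.observe()
  for k in('time_s','joint_pos','eef_pos','eef_rot','ft_force','width'):print(k,s[k])
  r=R.from_quat(s['eef_rot']);y=np.radians(yd)
  Y=np.array([np.cos(y),np.sin(y),0]);Z=np.array([0,0,-1.])
  T=R.from_matrix(np.c_[np.cross(Y,Z),Y,Z]);print('fix',(T*r.inv()).as_rotvec())
E
python3 - <<'E'
from st import *
st(); c=snap('wrist','w0');print(c['intrinsics'],ray(c,320,200))
E
```

```text
time_s 6.025
joint_pos [-0.24980212  0.4796834  -0.1952798   1.48972677  0.09892849  1.18402004
 -1.63553665]
eef_pos [605.90856658 177.39569274 263.99907385]
eef_rot [ 9.80421462e-01  1.96904808e-01 -9.05160741e-04  1.19738772e-03]
ft_force [-0.28594374 -0.32379584  1.16721513]
width 85.3361198142897
fix [ 0.00270762 -0.00129654  0.00502544]
[[309.70691629   0.         323.63058957]
 [  0.         309.70691629 199.42463754]
 [  0.           0.           1.        ]] (array([668.97489473, 203.85100519, 442.59223149]), array([-0.25524025, -0.09636414, -0.96213681]))
```

View pics/w0.png

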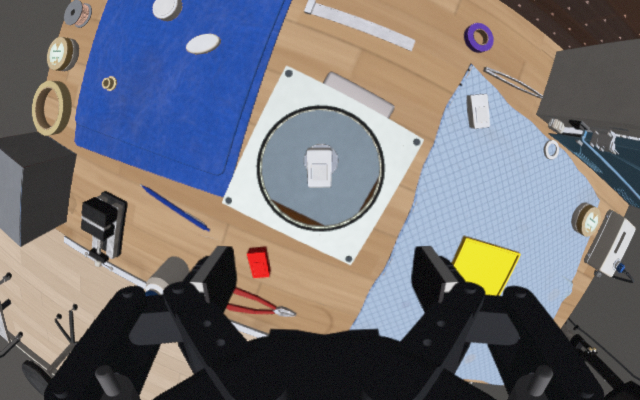

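The wrist view shows the block at (319,167), nearly aligned with the image axes, with the port around (321,167). I'll measure it precisely.

```bash
python3 - <<'E'
from h import *
c=load('w0');hsv=cv2.cvtColor(c['frame'],cv2.COLOR_RGB2HSV)
w=((hsv[:,:,2]>165)&(hsv[:,:,1]<40)).astype(np.uint8)
n,l,s,ce=cv2.connectedComponentsWithStats(w)
i=[i for i in range(1,n) if abs(ce[i]-[319,167]).max()<8 and 200<s[i][4]<2000][0]
cc=max(cv2.findContours((l==i).astype(np.uint8),0,1)[0],key=cv2.contourArea);r=cv2.minAreaRect(cc)
B=[plane(c,*q,79,True) for q in cv2.boxPoints(r)];print(s[i],r,np.round(B),np.mean(B,0))
for k in range(2):
  d=B[k+1]-B[k];print(np.linalg.norm(d),np.degrees(np.arctan2(d[1],d[0])))
x=c['frame'][125:210,270:370,::-1];cv2.imwrite('pics/w0c.png',cv2.resize(x,None,fx=4,fy=4,interpolation=2))
p=[plane(c,u,v,90,True) for u,v in((258,167),(384,167),(321,106),(321,229))];print(np.round(p),(p[0]+p[1])/2,(p[2]+p[3])/2)
E
```

```text
[ 304  150   34   38 1060] ((320.5, 168.5), (37.0, 33.0), 90.0) [[622. 208.  79.]
 [637. 172.  79.]
 [596. 155.  79.]
 [580. 192.  79.]] [608.54142933 181.76276254  79.        ]
38.87055346320737 -67.36427815526851
44.87800801030422 -156.7776777530952
[[584. 251.  90.]
 [641. 115.  90.]
 [677. 210.  90.]
 [542. 153.  90.]] [612.85560741 182.92957489  90.        ] [609.49451419 181.47196527  90.        ]
```

View pics/w0c.png

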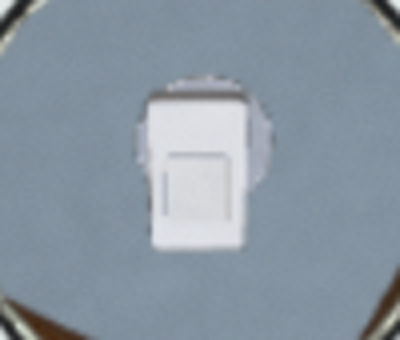

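Emit:
carry_out(deltas="0.1 0.5 -4 0 0 0.005 0.2;0 0 -4 0 0 0 0.2;0 0 -4 0 0 0 0.2;0 0 -3 0 0 0 0.2;0 0 -1 0 0 0 0.2;0 0 0 0 0 0 0.2;0 0 0 0 0 0 0.2")

```text
time_s: 6.95
eef_pos: [607.3, 183.1, 104.3]
eef_rot: [0.98, 0.2, -0.0, 0.001]
ft_force: [-0.6, -0.7, -0.2]
width: 68.5
grasp_force: 0.0
```

```bash
python3 - <<'E'
from st import *
st(); c=snap('wrist','w1');cv2.imwrite('pics/w1c.png',cv2.resize(c['frame'][70:330,190:450,::-1],(520,520)))
E
```

```text
time_s 6.95
joint_pos [-0.2652749   0.64304902 -0.18389586  1.64584002  0.14661211  0.86740145
 -1.6772642 ]
eef_pos [607.27271201 183.12063944 104.27898465]
eef_rot [ 9.79873509e-01  1.99616494e-01 -4.11756944e-04  9.96040482e-04]
ft_force [-0.63050776 -0.67589705 -0.21188574]
width 68.49877407440496
fix [ 0.00211627 -0.00040982 -0.00050755]
```

View pics/w1c.png

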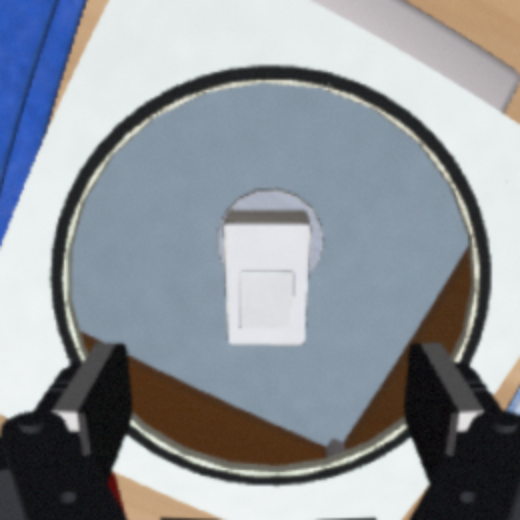

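The block (267,284) is centred between the fingers (mid 268) and aligned. I'll check its position along the other axis.

```bash
python3 - <<'E'
from h import *
c=load('w1');P=[plane(c,190+u/2,70+v/2,79,True) for u,v in((226,224),(310,223),(304,345),(229,345))];print(np.round(P),np.mean(P,0))
E
```

```text
[[623. 205.  79.]
 [635. 179.  79.]
 [593. 162.  79.]
 [583. 187.  79.]] [608.50233468 183.26932905  79.        ]
```

Emit:
carry_out(deltas="0.1 0 -2.5 0 0 0 0.2;0 0 -2.3 0 0 0 0.2;0 0 -1 0 0 0 0.2;0 0 0 0 0 0 0.2;0 0 0 0 0 0 0.5;0 0 0 0 0 0 0.7;0 0 0 0 0 0 0.9;0 0 0 0 0 0 0.9;0 0 0 0 0 0 0.9;0 0 0 0 0 0 0.9", grip_force=40)

```text
time_s: 8.25
eef_pos: [607.4, 182.9, 44.6]
eef_rot: [0.98, 0.2, -0.002, 0.001]
ft_force: [0.2, 0.2, 0.0]
width: 8.5
grasp_force: 0.0
```

```bash
python3 - <<'E'
from st import *
a=snap('wrist','w2');b=snap('scene','sc2')
cv2.imwrite('pics/g.png',np.hstack([cv2.resize(a['frame'][70:400,160:490,::-1],(400,400)),cv2.resize(b['frame'][160:310,170:320,::-1],(400,400))]))
E
```

```text
(no output)
```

View pics/g.png

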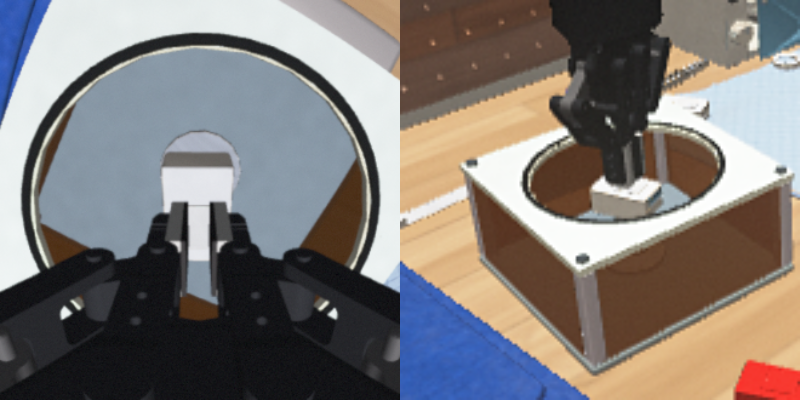

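The gripper closed to 8.5 mm with zero force. In the wrist crop the fingers, at (195,230), lie in front of the block, so they closed above it. I'll triangulate the real heights of the block and the tips.

```bash
python3 - <<'E'
from st import *
def tri(rs):
  A=np.zeros((3,3));b=np.zeros(3)
  for o,d in rs:
    d=d/np.linalg.norm(d);M=np.eye(3)-np.outer(d,d);A+=M;b+=M@o
  p=np.linalg.solve(A,b);return p.round(1),[round(float(np.linalg.norm((np.eye(3)-np.outer(d,d)/(d@d))@(p-o))),1) for o,d in rs]
t0,s0,w0,w1,w2,s2=map(load,('top0','sc0','w0','w1','w2','sc2'))
rt=ray(t0,239.2,186.6);rs=ray(s0,255.5,228.5);r0=ray(w0,319.5,168.6,True);r1=ray(w1,323.5,212,True)
print('block top: top+scene',tri([rt,rs]),'w0+scene',tri([r0,rs]),'w1+scene',tri([r1,rs]),'w0+w1',tri([r0,r1]),'top+w1',tri([rt,r1]))
print('tip',tri([ray(s2,254.4,229.8),ray(w2,320.9,237.5,True)]))
st()
E
```

```text
block top: top+scene (array([606. , 181.7,  76.8]), [0.6, 0.6]) w0+scene (array([607.1, 181.7,  75.9]), [1.1, 1.1]) w1+scene (array([607.4, 181.8,  75.4]), [1.5, 1.5]) w0+w1 (array([606.7, 182.5,  70.3]), [0.1, 0.1]) top+w1 (array([607.2, 182.9,  72.4]), [0.1, 0.1])
tip (array([610.2, 183.8,  71.6]), [2.3, 2.3])
time_s 8.35
joint_pos [-0.27304045  0.7225334  -0.17209096  1.67550725  0.16717165  0.76151026
 -1.69328529]
eef_pos [607.34115722 182.87581079  44.56551593]
eef_rot [ 0.97985115  0.19971965 -0.00158087  0.00113194]
ft_force [0.6061406  0.5432909  0.55759105]
width 8.747619289552715
fix [ 0.00284879 -0.00264692 -0.00071864]
```

```bash
python3 - <<'E'
from st import *
w2,s2=map(load,('w2','sc2'))
def near(r,x,y):
  o,d=r;h=d[:2];t=(h@(np.array([x,y])-o[:2]))/(h@h);p=o+t*d;return p.round(1)
for off in(0,11):
  x,y=607.3+off*.92,182.9+off*.39
  print(off,near(ray(w2,320.9,237.5,True),x,y),near(ray(s2,254.4,229.8),x,y))
a=cv2.resize(w2['frame'][180:320,250:400,::-1],(400,373),interpolation=2);b=cv2.resize(s2['frame'][160:250,220:290,::-1],(290,373),interpolation=2)
cv2.imwrite('pics/g2.png',np.hstack([a,b]))
E
```

```text
0 [606.8 184.   60.1] [607.4 183.   73.6]
11 [617.  188.2  86.2] [612.5 179.7  70. ]
```

View pics/g2.png

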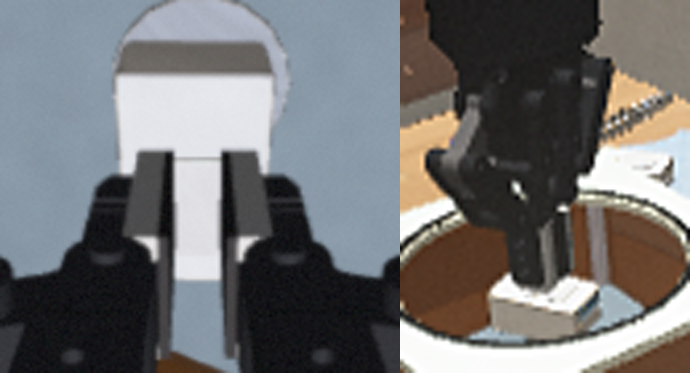

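The pads stand on top of the block, with no force reading. So the real tips are about 35 mm above the reported TCP height. I'll reopen, go lower and look again.

Emit:
carry_out(deltas="0 0 0.5 0 0 0 0.9;0 0 0 0 0 0 0.2;0 0 0 0 0 0 0.2;0 0 0 0 0 0 0.2;0 0 0 0 0 0 0.2;0 0 -1 0 0 0 0.2;0 0 -1 0 0 0 0.2;0 0 -0.5 0 0 0 0.2;0 0 0 0 0 0 0.2")

```text
time_s: 9.48
eef_pos: [607.0, 182.8, 24.0]
eef_rot: [0.98, 0.2, -0.002, 0.001]
ft_force: [-0.2, 0.8, 0.2]
width: 68.5
grasp_force: 0.0
```

```bash
python3 - <<'E'
from st import *
st();a=snap('wrist','w3');b=snap('scene','sc3')
cv2.imwrite('pics/g3.png',np.hstack([cv2.resize(a['frame'][70:400,160:490,::-1],(400,400)),cv2.resize(b['frame'][150:270,200:320,::-1],(400,400))]))
E
```

```text
time_s 9.475
joint_pos [-0.27645297  0.751514   -0.16715102  1.68288128  0.17426498  0.72621825
 -1.69907269]
eef_pos [607.03349879 182.80957531  23.98086834]
eef_rot [ 0.97984214  0.19975956 -0.00201528  0.00119764]
ft_force [-0.2406845   0.77355951  0.22528923]
width 68.45594408448004
fix [ 0.00315076 -0.0034721  -0.00080044]
```

View pics/g3.png

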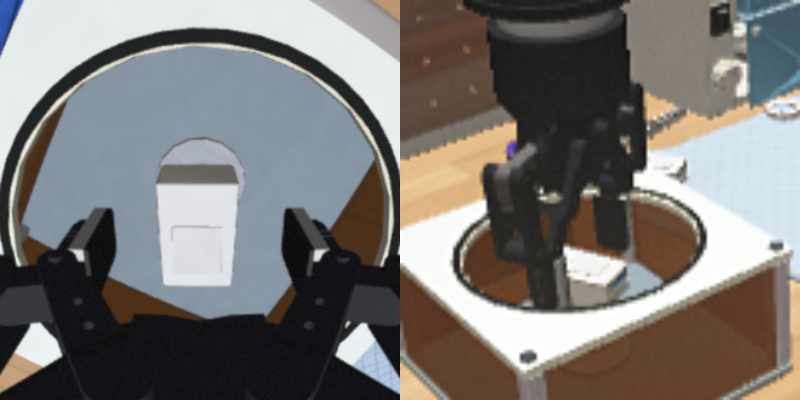

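The fingers now straddle the block: it sits at (197,230) against a finger midpoint of about 200. I'll go 12 mm lower and close; that is safe whichever height is right.

Emit:
carry_out(deltas="0.1 0 -0.6 0 0 0 0.2;0 0 -0.6 0 0 0 0.2;0 0 0 0 0 0 0.2;0 0 0 0 0 0 0.5;0 0 0 0 0 0 0.7;0 0 0 0 0 0 0.9;0 0 0 0 0 0 0.9;0 0 0 0 0 0 0.9;0 0 0 0 0 0 0.9", grip_force=40)

```text
time_s: 10.7
eef_pos: [608.5, 183.0, 12.9]
eef_rot: [0.98, 0.2, -0.001, 0.001]
ft_force: [-1.3, -0.3, 5.4]
width: 28.6
grasp_force: 39.8
```

Emit:
carry_out(deltas="0 0 0.5 0 0 0 0.9;0 0 1 0 0 0 0.9;0 0 2 0 0 0 0.9;0 0 3 0 0 0 0.9;0 0 3 0 0 0 0.9;0 0 3 0 0 0 0.9;0 0 0 0 0 0 0.9;0 0 0 0 0 0 0.9")

```text
time_s: 11.7
eef_pos: [608.2, 182.8, 138.0]
eef_rot: [0.98, 0.2, -0.001, 0.001]
ft_force: [-0.3, 0.1, -0.5]
width: 28.7
grasp_force: 39.1
```

```bash
python3 - <<'E'
from st import *
st();t=snap('top','t4');s=snap('scene','sc4')
# blue-window / new white pixels in scene and wrist
w=snap('wrist','w4');w3=load('w3')
for n,c in(('scene',s),('wrist',w)):
  hsv=cv2.cvtColor(c['frame'],cv2.COLOR_RGB2HSV);m=((hsv[:,:,2]>150)&(hsv[:,:,1]<45)).astype(np.uint8)
  k,l,S,C=cv2.connectedComponentsWithStats(m)
  print(n,[(S[i].tolist(),C[i].round().tolist()) for i in range(1,k) if S[i][4]>150 and (200<C[i][0]<400)])
E
```

```text
time_s 11.7
joint_pos [-0.26048783  0.60543033 -0.18966912  1.61628078  0.13562592  0.93608604
 -1.66680524]
eef_pos [608.19682435 182.81804809 137.95499356]
eef_rot [ 0.97985146  0.19971909 -0.00145736  0.00113346]
ft_force [-0.31109961  0.09990816 -0.45500366]
width 28.7412920971755
fix [ 0.00280251 -0.00240427 -0.00071742]
scene [([266, 61, 114, 17, 832], [318.0, 69.0]), ([371, 145, 41, 14, 273], [391.0, 151.0]), ([193, 168, 331, 110, 15610], [381.0, 218.0]), ([237, 229, 42, 13, 264], [260.0, 236.0]), ([261, 339, 37, 31, 718], [279.0, 357.0])]
wrist [([183, 44, 295, 236, 18871], [327.0, 149.0]), ([273, 111, 130, 47, 545], [340.0, 123.0]), ([235, 128, 38, 56, 198], [252.0, 151.0]), ([292, 154, 62, 57, 1802], [324.0, 184.0]), ([234, 186, 27, 74, 169], [242.0, 226.0]), ([285, 224, 80, 105, 6016], [325.0, 277.0])]
```

The block is held (28.7 mm, 39 N) and lifted, with a white blob at wrist (325,277). Now over to the tray.

Emit:
carry_out(deltas="-0.6 -2 0 0 0 0 0.9;-1.2 -4 0 0 0 0 0.9;-1.2 -4.2 0 0 0 0 0.9;-1.2 -4.2 0 0 0 0 0.9;-1.2 -4.2 0 0 0 0 0.9;-1.2 -4.2 0 0 0 0 0.9;-1.2 -4.2 0 0 0 0 0.9;-1.2 -4 0 0 0 0 0.9;-0.6 -2.5 0 0 0 0 0.9;0 0 -3 0 0 0 0.9;0 0 -3 0 0 0 0.9;0 0 -2 0 0 0 0.9;0 0 0 0 0 0 0.9;0 0 0 0 0 0 0.9")

```text
time_s: 13.6
eef_pos: [512.3, -152.5, 58.3]
eef_rot: [0.98, 0.2, -0.001, 0.001]
ft_force: [-0.2, 0.2, 0.1]
width: 28.4
grasp_force: 39.2
```

```bash
python3 - <<'E'
from st import *
st();s=snap('scene','sc5');t=snap('top','t5');w=snap('wrist','w5')
def pj(c,p): return cv2.projectPoints(np.array([p],float),c['rvec'],c['tvec'],np.array(c['intrinsics'],float),None)[0].ravel().round(1)
p=bot.observe()['eef_pos']
print('expected block bottom px',pj(s,(p[0],p[1],p[2]+42)),'rep tip',pj(s,p))
h=cv2.cvtColor(s['frame'],cv2.COLOR_RGB2HSV)
Y=(h[...,0]>22)&(h[...,0]<35)&(h[...,1]>150)
D=h[...,2]<70; W=(h[...,2]>130)&(h[...,1]<45)
u,v=pj(s,(p[0],p[1],p[2]+42)).astype(int)
for c in range(u-30,u+31,3):
  col=''.join('Y' if Y[r,c] else 'D' if D[r,c] else 'W' if W[r,c] else '.' for r in range(v-30,v+25));print(c,col)
print('row0',v-30)
E
```

```text
time_s 13.6
joint_pos [ 0.28535404  0.57694046 -0.14830264  1.94325393  0.14242237  0.63294072
 -1.12346035]
eef_pos [ 512.34509567 -152.50961717   58.27575523]
eef_rot [ 0.97988634  0.19954754 -0.00137153  0.00128545]
ft_force [-0.17886248  0.21105322  0.05745091]
width 28.428305600333754
fix [ 0.00306618 -0.00217543 -0.0003673 ]
expected block bottom px [389.4 180.9] rep tip [388.2 196.5]
359 ................W.......WWWWWWWWWWWWWWWWWWWWWWWWWWWWWW.
362 ...............WWW......WWWWWWWWWWWWWWWWWWWWWWWWWWWW.Y.
365 .............WWWWW.......WWWWWWWWWWWWWWWWWWWWWWWWW.Y.YY
368 .............WWWWW......WWWWWWWWWWWWWWWWWWWWWWWW.Y.YYYY
371 WWWWWWWWWWWWW.WW........WWWWWWWWWWWWWWWWWWWWWW.Y.YYYYYY
374 WWWWWWWWWWWWWW.........WWWWWWWWWWWWWWWWWWWWWWWY.YYYYYYY
377 WWWWWWWWWWWWWWWW.....WWWWWWWWWWWWWWWWWWWWWWWWWW..YYYYYY
380 WWWWWWWWWWWWWWWWW....WWWWWWWWWWWWWWWWWWWWWWWWWWW..YYYYY
383 WWDDDDDDDDDDDDDDDDDDDDWWWWWWWWWWWWWWWWWWWWWWWWWWW..YYYY
386 DWWW.DDDDDDDDDDDDD.DDDDDDDDDDDDDDDDD.WWWWWWWWWWWW...YYY
389 WWWW.DDDDDDDDDDD.DD.DDDDDD.DDDDDDDDD.WWWWWWWWWWWWWY..YY
392 DDDD.DDDDDDDDDDDDDDDDDDD.............WWWWWWWWWWWWWWY.YY
395 DDDDDDDDDDDDDDDDD.DDD.WWWWWWWWWWWWWWWWWWWWWWWWWWWWWWY.Y
398 DDDDDDDDDDDDDDD.WWWWWWWWWWWWWWWWW.WWWWWWWWWWWWWWWWWWWY.
401 DDD.WWWWWWWWWWWWWWW...WWW..WWWWWWWWWWWWWWWWWWWWWWWWWWWY
404 WWWWWWW.WWWWWWWWWW..W.....WWWWWWWWWWWWWWWWWWWWWWWWWWWWW
407 .WWWWWWWWWW.....WWW.......WWWWWWWWWWWWWWWWWWWWWWWWWWWWW
410 ..WWWWWWWW.................WWWWWWWWWWWWWWWWWWWWWWWWWWWW
413 ............................WWWWWWWWWWWWWWWWWWWWWWWWWWW
416 ...DDDDDDDDDDDDDDD........WWWWWWWWWWWWWWWWWWWWWWWWWWWWW
419 .........................WWWWWWWWWWWWWWWWWWWWWWWWWWWWWW
row0 150
```

```bash
python3 - <<'E'
from st import *
s=load('sc5');p=np.array([512.3,-152.5,58.3])
pj=lambda q: cv2.projectPoints(np.array([q],float),s['rvec'],s['tvec'],np.array(s['intrinsics'],float),None)[0].ravel().round(1)
for d in(15,25):
  for a in(-11,11): print(d,a,[ (dz,pj((p[0]-.39*d+.92*a,p[1]+.92*d+.39*a,p[2]+dz)).tolist()) for dz in(0,20,30,40)])
h=cv2.cvtColor(s['frame'],cv2.COLOR_RGB2HSV)
for c in (374,380,395,398,401): print(c,[(int(x[1]),int(x[2])) for x in h[164:200:2,c]])
print('block bottom corners',[pj((p[0]+.92*a-.39*b,p[1]+.39*a+.92*b,p[2]+42)).tolist() for a in(-23,23) for b in(-15,15)])
print('block top corners',[pj((p[0]+.92*a-.39*b,p[1]+.39*a+.92*b,p[2]+66)).tolist() for a in(-23,23) for b in(-15,15)])
E
```

```text
15 -11 [(0, [391.6, 199.8]), (20, [392.2, 192.4]), (30, [392.6, 188.6]), (40, [392.9, 184.8])]
15 11 [(0, [382.7, 198.4]), (20, [383.2, 191.1]), (30, [383.5, 187.3]), (40, [383.8, 183.6])]
25 -11 [(0, [390.8, 201.6]), (20, [391.4, 194.1]), (30, [391.7, 190.3]), (40, [392.1, 186.5])]
25 11 [(0, [381.8, 200.2]), (20, [382.3, 192.8]), (30, [382.6, 189.0]), (40, [382.9, 185.2])]
374 [(57, 156), (63, 240), (130, 108), (132, 108), (69, 155), (43, 138), (11, 166), (27, 236), (28, 237), (29, 237), (29, 238), (29, 236), (29, 237), (29, 237), (30, 236), (39, 238), (202, 233), (185, 255)]
380 [(32, 176), (40, 134), (63, 142), (72, 233), (34, 242), (39, 197), (16, 177), (6, 159), (41, 148), (38, 224), (30, 237), (30, 237), (32, 237), (27, 238), (28, 237), (27, 237), (28, 240), (201, 189)]
395 [(18, 42), (17, 45), (21, 36), (18, 43), (3, 235), (2, 247), (0, 255), (37, 152), (37, 152), (35, 151), (13, 177), (29, 240), (27, 239), (27, 238), (28, 237), (28, 236), (28, 238), (28, 238)]
398 [(21, 36), (40, 148), (37, 144), (37, 131), (35, 173), (1, 250), (1, 250), (37, 146), (38, 153), (40, 152), (12, 164), (28, 238), (27, 239), (32, 236), (30, 236), (28, 238), (26, 239), (26, 238)]
401 [(35, 145), (39, 144), (34, 141), (17, 106), (44, 156), (8, 223), (56, 113), (23, 246), (37, 220), (32, 239), (29, 237), (26, 236), (27, 236), (29, 235), (28, 237), (28, 237), (29, 236), (29, 236)]
block bottom corners [[400.2, 180.0], [398.0, 184.8], [381.6, 177.5], [378.9, 182.1]]
block top corners [[401.1, 170.8], [398.9, 175.4], [382.2, 168.5], [379.5, 172.9]]
```

Columns 395–398 show the block's side face ending at row 184, as predicted. So its underside is 42 mm above the reported TCP, and the fingertips are about level with it. Lowering to just above the tray floor.

Emit:
carry_out(deltas="0 0 -2 0 0 0 0.9;0 0 -3 0 0 0 0.9;0 0 -2 0 0 0 0.9;0 0 -1 0 0 0 0.9;0 0 -0.3 0 0 0 0.9;0 0 0 0 0 0 0.9;0 0 0 0 0 0 0.9")

```text
time_s: 14.62
eef_pos: [512.8, -152.2, -24.7]
eef_rot: [0.98, 0.2, -0.001, 0.001]
ft_force: [0.4, -0.6, -0.1]
width: 28.6
grasp_force: 39.2
```

Emit:
carry_out(deltas="0 0 -0.2 0 0 0 0.9;0 0 -0.1 0 0 0 0.9;0 0 0 0 0 0 0.9")

```text
time_s: 15.0
eef_pos: [512.6, -152.2, -27.6]
eef_rot: [0.98, 0.2, -0.001, 0.001]
ft_force: [-3.6, 1.5, 18.3]
width: 28.5
grasp_force: 49.4
```

```bash
python3 - <<'E'
from st import *
st();s=snap('scene','sc6');p=bot.observe()['eef_pos']
pj=lambda q: cv2.projectPoints(np.array([q],float),s['rvec'],s['tvec'],np.array(s['intrinsics'],float),None)[0].ravel().round(1).tolist()
for z in(8,14,32,38): print(z,[pj((p[0]+.92*a-.39*b,p[1]+.39*a+.92*b,z)) for a,b in((-23,15),(23,15),(-23,-15))])
for c in (380,384,388,392,396,400):
  print(c,[tuple(int(k) for k in s['frame'][r,c]) for r in range(192,222,1)] if c in(396,) else [int(s['frame'][r,c,2]) for r in range(192,222)])
E
```

```text
time_s 15.0
joint_pos [ 0.2589322   0.72649555 -0.11451235  1.96872125  0.1805342   0.45751017
 -1.15792251]
eef_pos [ 512.61305896 -152.18906193  -27.64010297]
eef_rot [ 0.97985328  0.19971008 -0.00128083  0.00133603]
ft_force [-3.64847572  1.49133849 18.25830779]
width 28.450782511314777
fix [ 0.00312913 -0.00197751 -0.00069903]
8 [[394.7, 218.6], [376.5, 215.5], [396.9, 213.1]]
14 [[394.9, 216.5], [376.7, 213.4], [397.1, 211.0]]
32 [[395.5, 210.1], [377.1, 207.1], [397.7, 204.8]]
38 [[395.7, 208.0], [377.2, 205.0], [397.9, 202.7]]
380 [39, 39, 36, 40, 39, 44, 44, 45, 45, 46, 43, 42, 45, 146, 255, 121, 134, 135, 134, 132, 135, 132, 62, 77, 78, 79, 80, 77, 79, 79]
384 [62, 58, 58, 66, 89, 90, 46, 47, 54, 74, 99, 58, 50, 47, 43, 46, 48, 50, 49, 47, 49, 49, 49, 51, 55, 99, 99, 77, 81, 79]
388 [46, 46, 43, 48, 47, 47, 47, 44, 45, 46, 48, 52, 49, 49, 47, 45, 47, 48, 48, 44, 45, 48, 45, 42, 45, 68, 112, 81, 78, 80]
392 [57, 51, 49, 48, 49, 47, 39, 45, 43, 43, 45, 53, 146, 255, 252, 240, 255, 140, 137, 136, 136, 136, 138, 131, 74, 78, 79, 76, 80, 79]
396 [(71, 76, 81), (188, 208, 225), (220, 239, 251), (183, 200, 216), (226, 242, 253), (223, 238, 248), (219, 234, 244), (216, 232, 242), (220, 234, 245), (219, 233, 244), (232, 234, 198), (182, 136, 42), (203, 188, 149), (253, 255, 255), (252, 252, 254), (252, 253, 254), (255, 255, 255), (255, 255, 255), (91, 85, 80), (102, 96, 93), (139, 135, 135), (107, 111, 126), (174, 149, 73), (254, 237, 77), (255, 250, 79), (254, 246, 77), (254, 245, 81), (253, 245, 78), (253, 245, 82), (253, 246, 79)]
400 [239, 239, 239, 238, 238, 238, 240, 238, 240, 240, 243, 195, 50, 47, 73, 79, 79, 79, 78, 76, 78, 80, 78, 78, 78, 80, 80, 78, 80, 82]
```

The block's lower edge is at row 216, which puts its underside at about z 14. The tips have touched the tray floor with the block still 6 mm up. I won't drop it that far: I'll put it back on the pedestal, regrip higher and come back.

Emit:
carry_out(deltas="0 0 1 0 0 0 0.9;0 0 3 0 0 0 0.9;0 0 4 0 0 0 0.9;0 0 4 0 0 0 0.9;0.6 2.5 4 0 0 0 0.9;1.2 4 0.5 0 0 0 0.9;1.2 4.2 0 0 0 0 0.9;1.2 4.2 0 0 0 0 0.9;1.2 4.2 0 0 0 0 0.9;1.2 4.2 0 0 0 0 0.9;1.2 4.2 0 0 0 0 0.9;1.2 4 0 0 0 0 0.9;0.6 2 0 0 0 0 0.9;0 0 0 0 0 0 0.9;0 0 0 0 0 0 0.9")

```text
time_s: 16.92
eef_pos: [608.3, 181.4, 136.6]
eef_rot: [0.98, 0.199, -0.002, 0.002]
ft_force: [0.2, -0.7, 0.1]
width: 28.4
grasp_force: 39.4
```

```bash
python3 -c "
from st import *
st()"
```

```text
time_s 16.925
joint_pos [-0.25717723  0.60698015 -0.19202442  1.61755626  0.13858464  0.93450187
 -1.66855227]
eef_pos [608.25540677 181.37744369 136.60241661]
eef_rot [ 0.9799717   0.1991228  -0.00178367  0.00154907]
ft_force [ 0.23939683 -0.69743343  0.0851717 ]
width 28.4093024737569
fix [ 0.00374715 -0.00287805  0.00049916]
```

Emit:
carry_out(deltas="0 0.15 -2 0 0 0 0.9;0 0 -3 0 0 0 0.9;0 0 -3 0 0 0 0.9;0 0 -2.5 0 0 0 0.9;0 0 -1.2 0 0 0 0.9;0 0 -0.3 0 0 0 0.9;0 0 -0.1 0 0 0 0.9;0 0 -0.1 0 0 0 0.9;0 0 0 0 0 0 0.9;0 0 0 0 0 0 0.9")

```text
time_s: 18.18
eef_pos: [608.5, 184.5, 14.9]
eef_rot: [0.98, 0.2, -0.001, 0.001]
ft_force: [0.1, -0.7, -1.3]
width: 28.7
grasp_force: 39.4
```

Emit:
carry_out(deltas="0 -0.1 -0.1 0 0 0 0.9;0 0 0 0 0 0 0.9")

```text
time_s: 18.42
eef_pos: [608.3, 183.2, 13.5]
eef_rot: [0.98, 0.2, -0.002, 0.001]
ft_force: [0.4, -0.0, -0.6]
width: 28.2
grasp_force: 39.4
```

Emit:
carry_out(deltas="0 0 -0.1 0 0 0 0.9;0 0 0 0 0 0 0.9")

```text
time_s: 18.68
eef_pos: [608.4, 183.4, 12.9]
eef_rot: [0.98, 0.2, -0.001, 0.001]
ft_force: [-1.7, -0.4, 5.3]
width: 29.0
grasp_force: 40.1
```

Contact at the same height and force as before. Release, raise 11 mm and regrip.

Emit:
carry_out(deltas="0 0 0 0 0 0 0.6;0 0 0 0 0 0 0.5;0 0 0 0 0 0 0.4;0 0 0 0 0 0 0.4;0 0 0.6 0 0 0 0.4;0 0 0.5 0 0 0 0.4;0 0 0 0 0 0 0.4;0 0 0 0 0 0 0.6;0 0 0 0 0 0 0.9;0 0 0 0 0 0 0.9;0 0 0 0 0 0 0.9;0 0 0 0 0 0 0.9")

```text
time_s: 20.18
eef_pos: [608.4, 183.5, 23.8]
eef_rot: [0.98, 0.2, -0.002, 0.001]
ft_force: [-1.6, -0.2, 5.1]
width: 28.0
grasp_force: 39.5
```

Emit:
carry_out(deltas="0 0 0.5 0 0 0 0.9;0 0 1.5 0 0 0 0.9;0 0 3 0 0 0 0.9;0 0 3 0 0 0 0.9;0 0 3 0 0 0 0.9;-0.6 -2 1 0 0 0 0.9;-1.2 -4 0 0 0 0 0.9;-1.2 -4.2 0 0 0 0 0.9;-1.2 -4.2 0 0 0 0 0.9;-1.2 -4.2 0 0 0 0 0.9;-1.2 -4.2 0 0 0 0 0.9;-1.2 -4.2 0 0 0 0 0.9;-1.2 -4 0 0 0 0 0.9;-0.6 -2.5 0 0 0 0 0.9;0 0 0 0 0 0 0.9")

```text
time_s: 22.05
eef_pos: [510.8, -154.4, 143.7]
eef_rot: [0.98, 0.198, -0.002, 0.001]
ft_force: [-0.3, 1.2, -0.3]
width: 28.2
grasp_force: 39.3
```

Emit:
carry_out(deltas="0 0 -3 0 0 0 0.9;0 0 -4 0 0 0 0.9;0 0 -4 0 0 0 0.9;0 0 -3 0 0 0 0.9;0 0 -1.5 0 0 0 0.9;0 0 0 0 0 0 0.9;0 0 0 0 0 0 0.9")

```text
time_s: 22.92
eef_pos: [513.0, -151.7, -10.3]
eef_rot: [0.98, 0.2, -0.001, 0.001]
ft_force: [0.5, -1.2, 0.5]
width: 28.1
grasp_force: 39.3
```

Emit:
carry_out(deltas="0 0 -0.6 0 0 0 0.9;0 0 -0.4 0 0 0 0.9;0 0 0 0 0 0 0.9")

```text
time_s: 23.3
eef_pos: [512.2, -151.6, -21.6]
eef_rot: [0.98, 0.2, -0.002, 0.001]
ft_force: [0.2, 0.2, -0.4]
width: 28.1
grasp_force: 39.3
```

Emit:
carry_out(deltas="0 0 -0.1 0 0 0 0.9;0 0 0 0 0 0 0.9")

```text
time_s: 23.55
eef_pos: [512.4, -151.6, -22.4]
eef_rot: [0.98, 0.2, -0.002, 0.001]
ft_force: [-0.0, -0.2, 0.3]
width: 28.1
grasp_force: 39.3
```

Emit:
carry_out(deltas="0 0 -0.1 0 0 0 0.9;0 0 0 0 0 0 0.9")

```text
time_s: 23.8
eef_pos: [512.4, -151.6, -23.3]
eef_rot: [0.98, 0.2, -0.001, 0.001]
ft_force: [-0.6, 0.0, 3.3]
width: 28.0
grasp_force: 39.6
```

The block touches at exactly the predicted height. Release and withdraw.

Emit:
carry_out(deltas="0 0 0 0 0 0 0.6;0 0 0 0 0 0 0.5;0 0 0 0 0 0 0.3;0 0 0 0 0 0 0.2;0 0 0 0 0 0 0.2;0 0 1 0 0 0 0.2;0 0 3 0 0 0 0.2;0 0 4 0 0 0 0.2;0 0 5 0 0 0 0.2;0 0 3 0 0 0 0.2;0 0 0 0 0 0 0.2")

```text
time_s: 25.18
eef_pos: [513.5, -152.0, 139.4]
eef_rot: [0.98, 0.2, 0.0, 0.002]
ft_force: [0.8, -0.1, -0.1]
width: 68.4
grasp_force: 0.0
```

```bash
python3 - <<'E'
from st import *
c=snap('wrist','w9');h=cv2.cvtColor(c['frame'],cv2.COLOR_RGB2HSV)
Y=((h[...,0]>20)&(h[...,0]<38)&(h[...,1]>120)).astype(np.uint8)
cs=max(cv2.findContours(Y,0,1)[0],key=cv2.contourArea);hull=cv2.convexHull(cs);M=np.zeros_like(Y);cv2.fillPoly(M,[hull],1)
W=((M>0)&(h[...,1]<60)&(h[...,2]>150)).astype(np.uint8)
k,l,S,C=cv2.connectedComponentsWithStats(W);i=1+np.argmax(S[1:,4])
r=cv2.minAreaRect(max(cv2.findContours((l==i).astype(np.uint8),0,1)[0],key=cv2.contourArea))
B=[plane(c,*q,32,True) for q in cv2.boxPoints(r)];print(S[i],np.round(B),np.linalg.norm(B[1]-B[0]),np.linalg.norm(B[2]-B[1]))
t=snap('top','t9');a=load('top0')['frame'].astype(int)
d=np.abs(t['frame'].astype(int)-a)[105:138,312:345].max(2);print('plain block change',d.max(),(d>40).sum())
st()
E
```

```text
[ 308  166   31   45 1306] [[ 527. -131.   32.]
 [ 538. -157.   32.]
 [ 499. -174.   32.]
 [ 487. -148.   32.]] 28.058783016012327 43.1097325014587
plain block change 21 0
time_s 25.275
joint_pos [ 0.30486106  0.45795567 -0.1734769   1.89042103  0.11079685  0.80403628
 -1.09692377]
eef_pos [ 512.16632402 -151.65731133  136.81383834]
eef_rot [ 0.97985662  0.19969341 -0.00140238  0.00125849]
ft_force [0.68493997 0.67297805 0.17764124]
width 68.68371306943557
fix [ 0.00302563 -0.00224664 -0.00066504]
```

The block lies flat in the tray, with a top face of 28 x 43 mm at (512,-152). The plain block hasn't moved.

```bash
python3 -c "
from cell import bot
print(bot.finish_job())"
```

```text
the job is handed in; nothing more can be done
None
```

The window block is flat and right way up in the yellow tray at about (512, -152) mm, the plain block is unmoved, and I handed the job in at about 25 s; I put the block back on the pedestal once to regrip it higher, so that it did not drop the last 6 mm.

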